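# Draw the spring jaw of the jar clamp to the mark for the waiting jar and hold it

## Robot

A 6-joint arm with a two-finger parallel gripper is mounted at the origin on the work surface. World frame = base frame: x ahead of the robot, y to its left, z up, the work surface at z = 0. Lengths are in m, angles in rad, forces in N, time in s.
With the tool pointing down it reaches from about 0.375 to 0.925 m from the base axis. Payload 5.7 kg.
Tool frame: the origin (TCP) lies midway between the tips of the shut fingers; the grasp point (between the pads) lies 19 mm behind it; z points along the fingers, x is the direction in which the jaws open and shut, and the axes are right-handed (so a half turn about z gives the same grasp; the last joint's range is limited). The gripper opens to 88 mm and grips with 3 to 60 N. Pads are 20 mm wide; open, the fingers measure 115 mm over their backs; the gripper's body (75 mm by 178 mm) begins 61 mm behind the grasp point.
Start: joints at [1.191, 0.359, 1.51, -0, 1.272, -0.115], TCP at [0.157, 0.579, 0.223] pointing down, gripper open.
Joint ranges: [-2.97, 2.97], [-1.01, 2.36], [0.21, 2.38], [-0.96, 4.11], [0.2, 2.71], [-2.98, 2.98]. Speed limits (rad/s): [2.39, 2.39, 3.14, 3.14, 3.14, 3.14].

## Interface

Orientations are given as a unit quaternion [x, y, z, w].
In Python, from bench import move_ptp, servo_line, goto_joints, move_gripper, sleep, inverse_kinematics, capture, PlanningError, close_job, spot_in, silhouettes, current_clock, current_joint_pos, current_qvel, current_joint_torque, current_position, current_orientation, current_force, current_torque, current_finger_gap gives the robot as it stands. Calls block until the motion is done:
- move_ptp(position, orientation): joint-space move of the TCP to a pose.
- servo_line(position, orientation=None, rate=0.15, contact_N=None): straight line of the TCP; orientation=None keeps the orientation; rate is the mean speed in m/s. With contact_N (N) it stops when the force on the tool has changed by that much, and returns True; else False.
- goto_joints(angles): joint-space move.
- move_gripper(opening): finger opening in m; the grip force is fixed at half the most; returns when the fingers have stopped.
- sleep(seconds).
- inverse_kinematics(position, orientation): joint angles nearest the present ones, or None.
- capture(name): name is "side" or "top"; returns a dict with "image" (420x560x3 uint8, blue, green, red), "range_z" (420x560 float32, m along the optical axis (not along the pixel's ray), 0 where there is no reading), "intrinsics" (3x3 intrinsics, pixels), "R" (3x3) and "t" (3): a world point X has camera coordinates R X + t. Camera axes: x right, y down, z forward; pixel columns grow to the right and rows downward; lengths in m; the calibration is good to about 2 mm. A picture is of the moment at which its call begins.
A pose or a line that the arm cannot do raises PlanningError and nothing moves.
- close_job(): hands the job in, once; it reports no verdict.
Trained networks look in the newest picture that a camera, given by its name, has taken for a name from the list of things; names that differ only in an ending like _2 or _b are one class to them, and where a whole thing is asked for, a point or a joint stands for the part that bears it (a point fixed in the world has none). Each returns a list of dicts, best first, with "conf" (0 to 1); they miss things now and then, are a little off and sometimes report something else, mostly with a low value. They report only what shows in the picture. A call takes as long as a camera call.
- spot_in(camera, query): "xy" ([column, row] in pixels, amid what is visible of it).
- silhouettes(camera, query): "region" (420x560 bool, what is visible of it) and "xy" ([column, row] in pixels, amid what is visible of it).
Readings, each from a call of its own:
- current_clock(): time.
- current_joint_pos(): joint angles.
- current_qvel(): joint speeds.
- current_joint_torque(): joint torques, N m.
- current_position(): TCP position.
- current_orientation(): TCP orientation.
- current_force(): force on the tool from outside, world axes, zero at the start.
- current_torque(): the same for the moment, N m.
- current_finger_gap(): finger opening in m.
Only numpy, scipy, OpenCV 4.12 (cv2) and the standard library are available. Lean on these libraries where they do the work, as an engineer would, in place of code of your own. Each camera call takes 0.05 s, during which the arm holds its last target.

## Task

A jar is to be set into the spring clamp by a colleague: draw the clamp's jaw back by its black bar until the red pointer stands over the coloured clip that matches the lid of the jar waiting on the white plate (blue or yellow; the jar on the black mat does not count). Hold it there, quite still, for at least three seconds and do not let go: the jaw springs shut by itself, so the program finishes while the gripper is still holding it at that clip. Leave the jars and everything else on the table where they are.

Things in the scene. Friction and masses are not known exactly. Their poses are not given: they have to be found in the camera images.
- clamp: jar clamp fixed to the table: dark steel base 290 x 185 mm, fixed white V block at its far (+x) end, 90 mm high. Origin at table height, about mid-base. x runs from the bar to the V block, z up; the jaw opens exactly along -x (level), roughly towards the robot. Place and yaw (up to 0.4 rad either way) differ every time; it never moves during a run.
- jaw: sliding blue jaw with white V faces, steel tail plate, black bar and red pointer, all moving as one; axes as the clamp's. A spring pulls it shut: about 3 N when shut, rising by 75 N per metre to 11 N at the end stop, 105 mm out. It starts shut and shuts itself when let go. Its origin is at the clamp's origin when shut and moves along the clamp's -x by the distance drawn.
- bar (a point): centre of the jaw's black round bar: 14 mm thick, level, along the clamp's y, 90 mm above the table, 92 mm clear between two upright posts (tops 7 mm above the bar's axis). Below it the tail plate, top 40 mm above the table: 43 mm free under the bar. The blue jaw block (top 54 mm above the table) begins 75 mm beyond the bar, the white V faces (top 80 mm) some 105 mm beyond. Axes as the clamp's.
- pointer (a point): tip of the red pointer, 3 mm wide, on the jaw's right side (clamp's -y), 41 mm above the table; it moves with the jaw over the aluminium ruler that carries the two clips. Axes as the clamp's.
- mark_blue (a point): centre of the top of the blue clip on the ruler, 12 mm wide along the travel, 30 mm across, top 30 mm above the table: the pointer's place for the small jar with blue lid (28 to 42 mm of travel, differs every time). The pointer is over the clip when both agree along the clamp's x within half the clip's width; they differ by a few mm across and 11 mm in height. Axes as the clamp's.
- mark_yellow (a point): the same for the yellow clip, for the large jar with the yellow lid: 62 to 85 mm of travel. Fixed during the run, as is the blue clip.
- plate: white square plate, 120 x 120 x 6 mm, on the table left or right of the clamp: the jar standing on it is the one waiting. Origin at the centre of its underside.
- mat: black rubber mat, 120 x 120 x 6 mm, on the other side of the clamp: the jar on it is not needed now. Origin at the centre of its underside.
- jar_small: small amber jar with a blue lid, 54 mm wide, 75 mm high, on the white plate or on the black mat. Origin at the centre of its foot. Not to be touched.
- jar_large: large amber jar with a yellow lid, 80 mm wide, 105 mm high, on the other of the two. Origin at the centre of its foot. Not to be touched.
- lid: spare brass-coloured lid lying left of the clamp, 72 mm wide, 13 mm high; origin under its centre. Leave alone.
- label_roll: roll of white labels right of the clamp, 88 mm wide, 50 mm high; origin under its centre. Leave alone.
- bowl: steel bowl, 130 mm wide, 50 mm high, far left; origin under its centre. Leave alone.
- spatula: spatula with a wooden handle lying near right; leave alone.
- wrench: small steel wrench lying far right; leave alone.

How it is judged:
On the way:
1. the fingers hold the jaw still with its pointer over the right clip for 3 seconds (((horizontal distance between jar_small and plate below 0.05 m and x of pointer in the frame of mark_blue between -0.006 and 0.006 m) or (horizontal distance between jar_large and plate below 0.05 m and x of pointer in the frame of mark_yellow between -0.006 and 0.006 m)) and contact force between the fingers and jaw above 2 N and linear speed of jaw below 0.01 m/s), for 3 s.
At the end, for the whole second after the job is handed in: For the whole last second the red pointer is within 6 mm, along the slide, of the centre of the clip coloured like the lid of the jar on the white plate, the jaw is still (under 10 mm/s) and the fingers press on it with over 2 N. All loose things stay within 20 mm of their places (all of step 1); the arm keeps its last pose, push and grip.
It fails at once if a jar is pushed more than 20 mm from its place or tipped (distance of any of jar_small, jar_large from where it was at the start of the episode above 0.02 m or angle between any of jar_small, jar_large's own z axis and vertical above 0.3 rad).
It fails at once if another loose thing is pushed more than 20 mm from its place (distance of any of lid, label_roll, bowl, spatula, wrench from where it was at the start of the episode above 0.02 m).
It also fails if it takes over 35 s, if anything falls off the work surface, if the arm or the gripper's body presses on something with over 40 N, if the wrist force passes 120 N, or if a joint passes its speed limit or range.

## Working session

There is one attempt and no reset: what is moved stays moved. The work goes in short steps, each a Python script; the robot and the scene stay as the last script left them, time stands still between calls to the robot, and variables do not carry over. Pictures are saved under pics/ and viewed, and the job is handed in when it is done.

```bash
mkdir -p pics; ls
cat > h.py <<'E'
import numpy as np, cv2
from bench import *
def px2w(c,u,v,z=None):
    K,R,t=c["intrinsics"],np.array(c["R"]),np.array(c["t"])
    r=np.linalg.inv(K)@np.array([u,v,1.0]); C=-R.T@t; d=R.T@r
    if z is not None: return C+d*(z-C[2])/d[2]
    Z=c["range_z"][int(round(v)),int(round(u))]
    return C+d*Z
E
python3 - <<'E'
from h import *
for n in ["top","side"]:
    c=capture(n); cv2.imwrite(f"pics/{n}0.png",c["image"])
    print(n, -np.array(c["R"]).T@c["t"])
    for q in ["clamp","jaw","bar","pointer","mark_blue","mark_yellow","plate","mat","jar_small","jar_large"]:
        s=spot_in(n,q)[:2]
        for a in s: print(q,round(a["conf"],2),np.round(a["xy"],1),np.round(px2w(c,*a["xy"]),3))
print(current_clock(),current_position(),current_orientation(),current_force())
E
```

```text
pics
top [0.38753682 0.00886181 1.31425591]
clamp 0.7 [330.1 191.1] [ 0.554 -0.14   0.034]
clamp 0.58 [308.8 154.1] [ 0.657 -0.077  0.052]
jaw 0.65 [300.  167.8] [ 0.619 -0.053  0.043]
jaw 0.26 [345.2 286. ] [ 0.284 -0.187  0.004]
bar 0.88 [302.4 165.3] [ 0.627 -0.06   0.04 ]
pointer 0.59 [303.8 167.1] [ 0.621 -0.064  0.04 ]
mark_yellow 0.62 [308.1 153.2] [ 0.659 -0.075  0.055]
mark_yellow 0.42 [330.4 190.5] [ 0.556 -0.141  0.032]
plate 0.94 [421.2 228.9] [ 0.449 -0.398  0.029]
mat 0.7 [145.  238.8] [0.413 0.394 0.001]
jar_small 0.57 [430.8 224. ] [ 0.46  -0.407  0.085]
jar_large 0.81 [121.6 237.6] [0.413 0.423 0.115]
side [ 0.17041118 -0.86422984  0.88327904]
clamp 0.58 [337.9 236. ] [ 0.643 -0.115  0.057]
jaw 0.98 [321.1 230. ] [ 0.624 -0.065  0.04 ]
bar 0.66 [324.7 231. ] [ 0.629 -0.075  0.043]
pointer 0.84 [324.  230.7] [ 0.629 -0.071  0.041]
pointer 0.62 [254.2 134.9] [0.637 0.449 0.013]
mark_yellow 0.53 [323.2 228.4] [ 0.631 -0.064  0.042]
plate 0.68 [326.  396.2] [ 0.447 -0.452  0.009]
mat 0.75 [189.7 159.2] [0.409 0.397 0.009]
mat 0.38 [253.  134.7] [0.633 0.449 0.014]
jar_small 0.56 [325.  373.1] [ 0.442 -0.447  0.083]
jar_small 0.34 [328.  202.4] [0.704 0.052 0.014]
jar_large 0.64 [184.6 140.5] [0.4   0.395 0.079]
jar_large 0.51 [339.8 236.4] [ 0.648 -0.117  0.055]
1.1 [0.15703331 0.57904764 0.22261612] [ 7.94267051e-01  6.07568801e-01 -4.64577309e-05  4.01724675e-05] [-0.53898353 -0.03141326 -0.01513248]
```

View pics/top0.png

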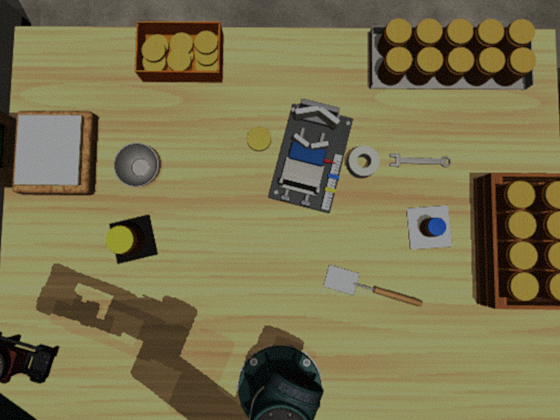

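View pics/side0.png

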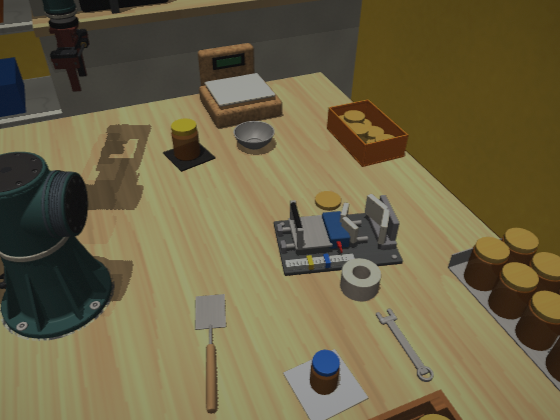

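Run:
```python
import cv2
a=cv2.imread("pics/top0.png")[110:230,230:390]; cv2.imwrite("pics/top0z.png",cv2.resize(a,None,fx=5,fy=5,interpolation=cv2.INTER_CUBIC))
a=cv2.imread("pics/side0.png")[170:290,240:400]; cv2.imwrite("pics/side0z.png",cv2.resize(a,None,fx=5,fy=5,interpolation=cv2.INTER_CUBIC))
```

```text
(no output)
```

View pics/top0z.png

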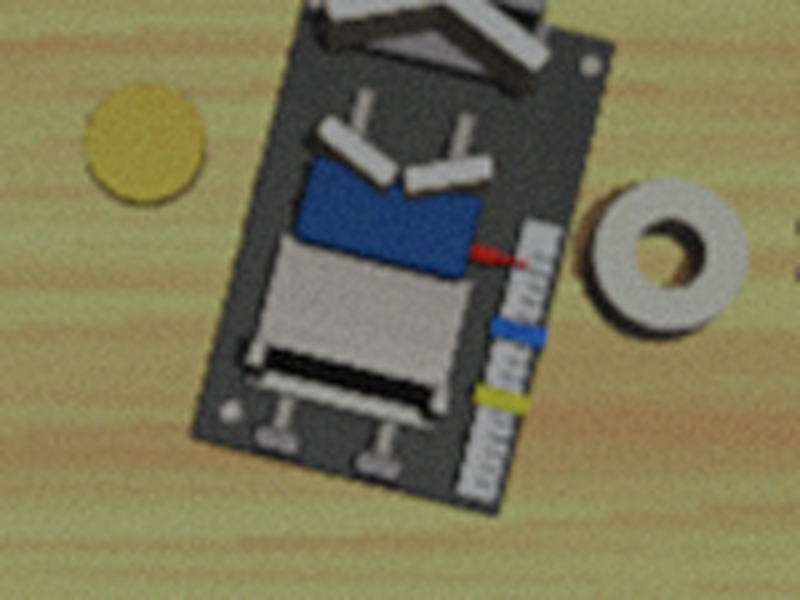

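View pics/side0z.png

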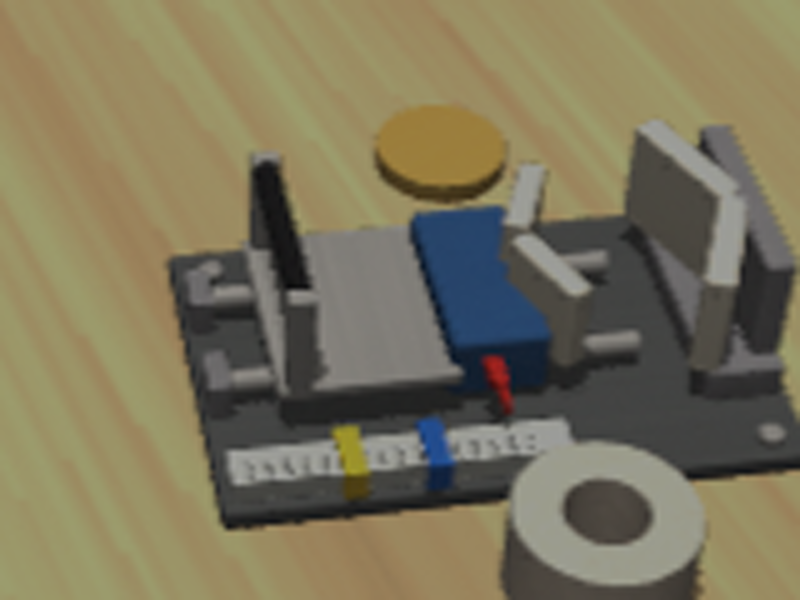

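The white plate carries the small jar with the blue lid (top image around 430,226), so the target is the blue clip at about (333.6,176.6). The pointer tip is at about (335,163), and the bar runs from (283,181) to (317,190). Next I'll measure these precisely in both cameras.

```bash
cat > meas.py <<'E'
from h import *
def blobs(c,n):
    hsv=cv2.cvtColor(cv2.GaussianBlur(c["image"],(3,3),0),cv2.COLOR_BGR2HSV)
    K,R,t=c["intrinsics"],np.array(c["R"]),np.array(c["t"])
    # restrict to clamp surroundings by world position
    H,W=hsv.shape[:2]; u,v=np.meshgrid(np.arange(W),np.arange(H))
    r=np.stack([u,v,np.ones_like(u)],-1)@np.linalg.inv(K).T*c["range_z"][...,None]
    P=(r-t)@R
    near=(np.hypot(P[...,0]-.6,P[...,1]+.09)<.16)&(P[...,2]>.012)
    h,s,vv=hsv[...,0],hsv[...,1],hsv[...,2]
    M={"blue":(h>100)&(h<125)&(s>120),"yellow":(h>20)&(h<35)&(s>130),"red":((h<8)|(h>172))&(s>130),"bar":(vv<25)&(P[...,2]>.07)}
    out={}
    for k,m in M.items():
        nn,L,st,ce=cv2.connectedComponentsWithStats((m&near).astype(np.uint8))
        out[k]=[(st[i,4],ce[i],L==i) for i in range(1,nn) if st[i,4]>=6]
    return out,P
E
python3 - <<'E'
from meas import *
for n in ["top","side"]:
    c=capture(n); o,P=blobs(c,n)
    for k,l in o.items():
        for a,ce,m in l:
            z={"blue":.03,"yellow":.03,"red":.041,"bar":.09}[k]
            w=px2w(c,*ce,z=z); Pm=np.median(P[m],0)
            s=""
            if k in("bar","red"):
                ys,xs=np.nonzero(m); f=cv2.fitLine(np.float32(np.c_[xs,ys]),cv2.DIST_L2,0,.01,.01).ravel()
                p=px2w(c,f[2]+10*f[0],f[3]+10*f[1],z=z)-px2w(c,f[2],f[3],z=z); s="ang %.3f"%np.arctan2(p[1],p[0])
            print(n,k,a,np.round(ce,1),"atz",np.round(w,4),"depth",np.round(Pm,3),s)
E
```

```text
top blue 527 [306.6 153.8] atz [ 0.6622 -0.0727  0.03  ] depth [ 0.657 -0.07   0.054] 
top blue 40 [333.  175.9] atz [ 0.5986 -0.1487  0.03  ] depth [ 0.598 -0.149  0.03 ] 
top yellow 37 [329.5 189.4] atz [ 0.5594 -0.1385  0.03  ] depth [ 0.56  -0.137  0.03 ] 
top red 21 [327.4 160.6] atz [ 0.6407 -0.1312  0.041 ] depth [ 0.639 -0.13   0.042] ang -1.798
top bar 77 [299.2 185.2] atz [ 0.5621 -0.0489  0.09  ] depth [ 0.561 -0.048  0.097] ang -1.814
side blue 531 [335.4 228.6] atz [ 0.6652 -0.065   0.03  ] depth [ 0.654 -0.088  0.054] 
side blue 63 [326.7 259.9] atz [ 0.5962 -0.1541  0.03  ] depth [ 0.597 -0.154  0.03 ] 
side yellow 61 [309.9 261.6] atz [ 0.5572 -0.1444  0.03  ] depth [ 0.558 -0.144  0.03 ] 
side red 35 [339.2 245. ] atz [ 0.6406 -0.1303  0.041 ] depth [ 0.639 -0.132  0.043] ang -1.800
side bar 39 [295.2 216.4] atz [ 0.5606 -0.0468  0.09  ] depth [ 0.558 -0.053  0.095] ang -1.802
```

Run:
```python
from h import *
bar=np.array([.5615,-.048]); 
p0=current_position(); q0=current_orientation()
for a in (-.24,np.pi-.24):
    q=[np.cos(a/2),np.sin(a/2),0,0]
    for z in (.2,.071): print(a,z,np.round(inverse_kinematics([*bar,z],q),2))
a=-.24; q=[np.cos(a/2),np.sin(a/2),0,0]
j=inverse_kinematics([*bar,.071],q)
if abs(j[5])>2.5: a=np.pi-.24; q=[np.cos(a/2),np.sin(a/2),0,0]
servo_line([*p0[:2],.30],rate=.2)
move_ptp([*bar,.25],q)
print(current_clock(),current_position(),current_orientation(),current_force())
c=capture("side");cv2.imwrite("pics/side1.png",c["image"])
c=capture("top");cv2.imwrite("pics/top1.png",c["image"])
```

```text
-0.24 0.2 [-0.21  0.33  1.62 -0.    1.19  0.03]
-0.24 0.071 [-0.21  0.49  1.74 -0.    0.91  0.03]Traceback (most recent call last):
  File "<stdin>", line 6, in <module>
    return _wrapfunc(a, 'round', decimals=decimals, out=out)
    return _wrapit(obj, method, *args, **kwds)
    result = getattr(arr, method)(*args, **kwds)
TypeError: unsupported operand type(s) for *: 'NoneType' and 'float'
```

Run:
```python
from h import *
bar=np.array([.5615,-.048]); 
p0=current_position()
a=-.24; q=[np.cos(a/2),np.sin(a/2),0,0]
servo_line([*p0[:2],.30],rate=.2)
move_ptp([*bar,.25],q)
print(current_clock(),current_position(),current_orientation(),current_force())
hit=servo_line([*bar,.071],q,rate=.1,contact_N=6)
print(hit,current_clock(),current_position(),current_force())
c=capture("side");cv2.imwrite("pics/side1.png",cv2.resize(c["image"][120:300,200:440],None,fx=3,fy=3))
```

```text
4.375 [ 0.56155798 -0.04720057  0.25006376] [ 9.92882209e-01 -1.19100395e-01  4.17948302e-05 -1.15221239e-04] [-0.11656137  0.00049324 -0.05642818]
False 6.3167 [ 0.56194421 -0.04807098  0.0715325 ] [-0.21549774  0.72958712  0.21879251]
```

View pics/side1.png

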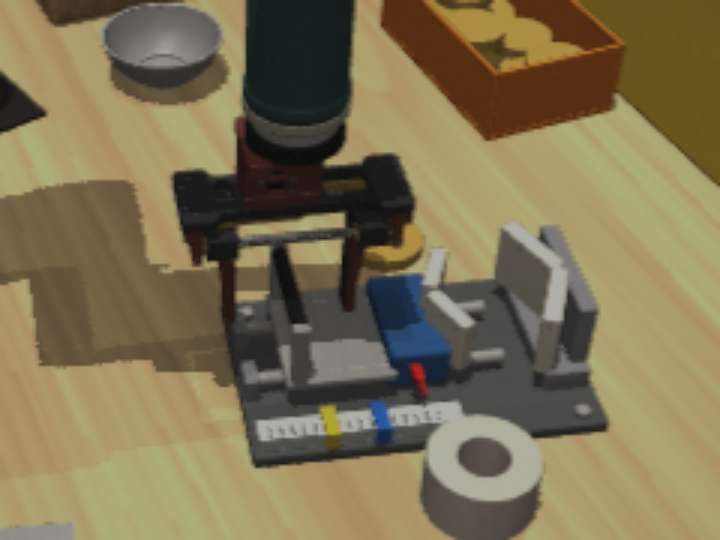

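The fingers straddle the black bar (crop around 285,285), one on each side. I'll close, draw the jaw 37 mm and measure again.

Run:
```python
from meas import *
move_gripper(0.0); print("gap",current_finger_gap(),current_clock(),current_position(),current_force())
e=np.array([np.cos(.24),-np.sin(.24)])
p=np.array(current_position()); t=p.copy(); t[:2]-=.037*e
servo_line(t,rate=.04)
p1=np.array(current_position())
print("gap",current_finger_gap(),current_clock(),p1,"drawn",(p-p1)[:2]@e,current_force())
for n in ["side","top"]:
    c=capture(n); o,P=blobs(c,n)
    im=c["image"]; im=im[170:290,240:400] if n=="side" else im[110:230,230:390]
    cv2.imwrite(f"pics/{n}2.png",cv2.resize(im,None,fx=5,fy=5,interpolation=cv2.INTER_CUBIC))
    for k,l in o.items():
        for a,ce,m in l:
            w=px2w(c,*ce,z={"blue":.03,"yellow":.03,"red":.041,"bar":.09}[k])
            print(n,k,a,np.round(ce,1),np.round(w,4),"along %.4f"%(w[:2]@e))
print(current_clock())
```

```text
gap 0.012874656318659743 7.5083 [ 0.5624604  -0.048228    0.07109186] [ 3.62033727 -0.1408384  -3.09418172]
gap 0.013053655129272024 8.5583 [ 0.52667235 -0.03936788  0.07108721] drawn 0.03686836609562005 [ 6.12977298 -0.21590524 -5.52648868]
side blue 527 [320.6 230.3] [ 0.6277 -0.0568  0.03  ] along 0.6232
side blue 61 [326.8 260.1] [ 0.596  -0.1548  0.03  ] along 0.6157
side yellow 61 [309.9 261.6] [ 0.5572 -0.1444  0.03  ] along 0.5755
side red 35 [267.9 175.8] [0.5833 0.1905 0.041 ] along 0.5213
side red 25 [286.  181.1] [0.621  0.1493 0.041 ] along 0.5677
side red 38 [323.8 246.7] [ 0.6036 -0.1219  0.041 ] along 0.6153
side bar 526 [290.  95.] [0.7929 0.522  0.09  ] along 0.6461
side bar 165 [280.5 171.5] [0.5976 0.1349 0.09  ] along 0.5484
side bar 153 [290.7 187.8] [0.595  0.0598 0.09  ] along 0.5637
side bar 8 [257.  182.6] [0.522 0.112 0.09 ] along 0.4804
side bar 7 [275.4 182.7] [0.5664 0.094  0.09  ] along 0.5278
side bar 10 [315.3 191.3] [0.6475 0.0232 0.09  ] along 0.6234
side bar 34 [274.7 203.4] [0.533  0.0169 0.09  ] along 0.5138
side bar 31 [292.1 201.5] [0.5761 0.0075 0.09  ] along 0.5578
side bar 71 [281.2 217.4] [ 0.5278 -0.0376  0.09  ] along 0.5216
top red 75 [293.2 206.1] [ 0.5092 -0.0348  0.041 ] along 0.5029
top bar 127 [322.7 200.9] [ 0.5198 -0.1133  0.09  ] along 0.5318
top bar 82 [298.  201.2] [ 0.518 -0.046  0.09 ] along 0.5141
top bar 21 [295.3 210.2] [ 0.4935 -0.0388  0.09  ] along 0.4886
top bar 10 [296.1 221. ] [ 0.4641 -0.0412  0.09  ] along 0.4606
8.6583
```

View pics/side2.png

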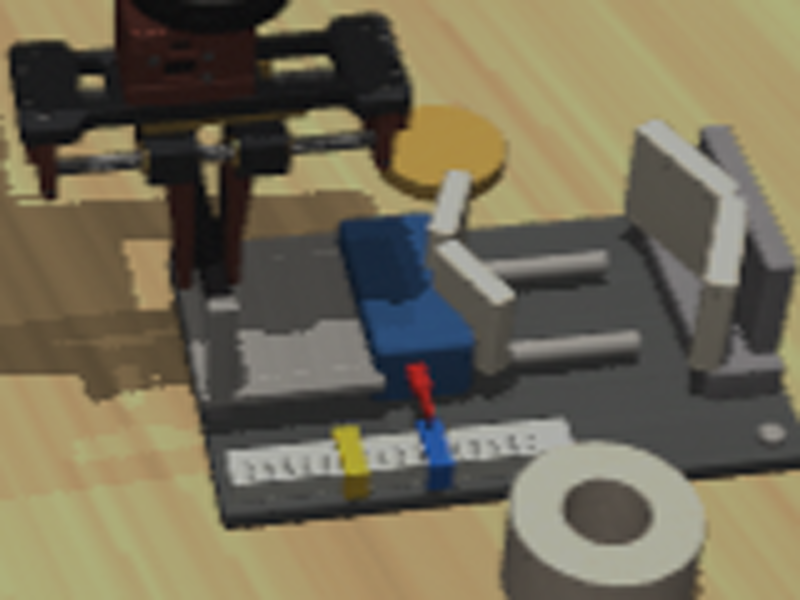

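View pics/top2.png

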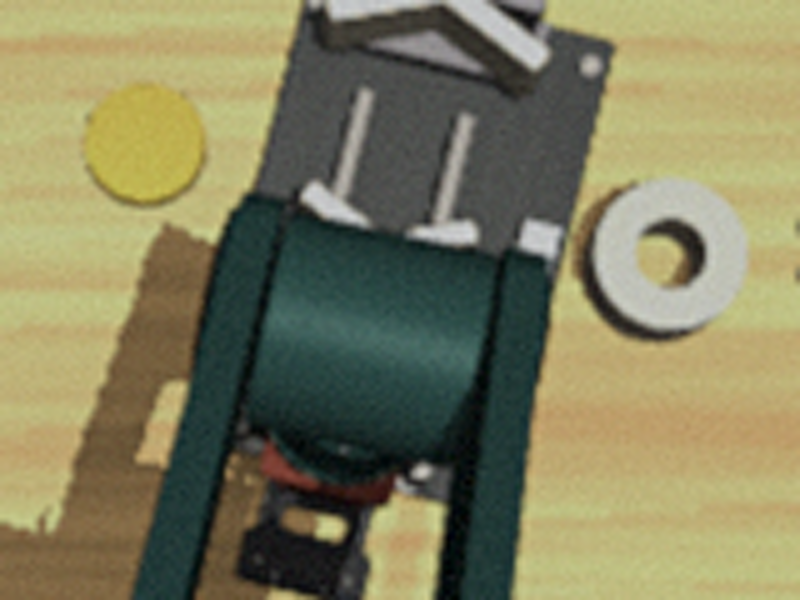

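The side view shows the pointer tip (427,412 in the crop) over the blue clip (435,455 in the crop). Measured along the slide, pointer and clip differ by 0.4 mm. The top view is blocked by the arm. I'll hold here, re-check and hand in.

Run:
```python
from meas import *
e=np.array([np.cos(.24),-np.sin(.24)])
sleep(4.0)
c=capture("side"); o,P=blobs(c,"side")
for k in("blue","red"):
    for a,ce,m in o[k]:
        if ce[1]>240: print(k,a,np.round(ce,1),"along %.4f"%(px2w(c,*ce,z=.03 if k=="blue" else .041)[:2]@e))
print(current_clock(),current_finger_gap(),current_position(),current_force(),np.abs(current_qvel()).max())
close_job()
```

```text
blue 62 [326.7 260. ] along 0.6156
red 39 [323.9 246.9] along 0.6155
12.7083 0.013033718249838032 [ 0.52671115 -0.03940735  0.07109097] [ 5.41951531 -0.711892   -5.60618612] 0.0012663850137850064
the job is handed in; nothing more can be done
```

The jaw is drawn back with its red pointer over the blue clip, and the gripper still holds the bar. The job is handed in. I chose blue because the jar on the white plate is the small one with the blue lid.

- **Grasp and draw:** I gripped the black bar from above and drew the jaw 36.9 mm along the clamp's -x. Before the pull, the distance measured from pointer to clip was 36.7 mm in the top view and 37.4 mm in the side view.
- **Hold:** After a 4 s hold the side view put the pointer within about 0.1 mm of the clip centre along the slide. The finger gap was steady at 13 mm, the joints were practically still and the spring force showed at the tool (about 5.5 N). I handed in at about 12.7 s.
- **Not confirmed:** The arm hid the pointer in the top view after the pull, so the final position rests on the side camera and the arm's own travel reading. I did not re-measure the loose objects. The arm touched only the bar as far as the forces and pictures showed.

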